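Shift a rebuilt transfer-case shifter into low range

ROBOT

A 6-joint arm with a two-finger parallel gripper is mounted at the origin on the work surface. World frame = base frame: x ahead of the robot, y to its left, z up, the work surface at z = 0. Lengths are in m, angles in degrees, forces in N, time in s.
With the tool pointing down it reaches from about 0.35 to 0.8 m from the base axis. Payload 7.3 kg.
Tool frame: the origin (TCP) lies at the very end of the fingers, on their centre line; the grasp point (between the pads) lies 19 mm behind it; x points along the fingers, z is the direction in which the jaws open and shut, and the axes are right-handed (so a half turn about x gives the same grasp; the last joint's range is limited). The gripper opens to 85 mm and grips with 20 to 120 N. Pads are 22 mm wide; open, the fingers measure 114 mm over their backs; the gripper's body (76 mm by 85 mm) begins 54 mm behind the grasp point. The pads swing forward as they close: fully open they stand 13 mm farther back than shut.
Start: joints at [60.619, 19.595, 87.324, -0, 73.075, -8.365], TCP at [0.188, 0.49, 0.198] pointing down, gripper open.
Joint ranges: [-145.02, 145.02], [-44.19, 115.74], [2.07, 154.8], [-57.11, 237.11], [16.16, 152.29], [-177.93, 177.93]. Speed limits (degrees/s): [147.25, 147.25, 180, 180, 180, 180].

INTERFACE

Orientations are given as a 3x3 rotation matrix whose columns are the frame's x, y, z axes.
In Python, from plant import env, vision gives the robot as it stands. The module is installed in compiled form; this text tells all that it offers. Calls block until the motion is done:
- env.move_ptp(position, orientation): joint-space move of the TCP to a pose.
- env.move_linear(position, vel=0.15, rot=None): straight line of the TCP; rot=None keeps the orientation; vel is the mean speed in m/s.
- env.move_j(angles): joint-space move.
- env.release() and env.grasp(grasp_force=None): open the fingers fully, or close them until they stop; grasp_force is the grip in N (None keeps the last).
- env.pause(seconds).
- env.inverse_kinematics(position, orientation): joint angles nearest the present ones, or None.
- env.get_state(): the state.
- vision.snapshot(name): name is "scene" or "top"; returns (picture, depth): 384x512x3 uint8, blue, green, red; 384x512 float32, m along the optical axis (not along the pixel's ray), 0 where there is no reading.
- vision.camera_model(name): a dict with "fx", "fy", "cx", "cy" (pixels), "R" (3x3) and "t" (3): a world point X has camera coordinates R X + t. Camera axes: x right, y down, z forward; pixel columns grow to the right and rows downward; lengths in m; the calibration is good to about 2 mm. A picture is of the moment at which its call begins. camera_model takes no time and is no camera call.
A pose or a line that the arm cannot do raises env.MotionError and nothing moves.
- env.close_job(): hands the job in, once; it reports no verdict.
The state is a dict: "time_s": time; "qpos": joint angles; "qvel": joint speeds; "tau": joint torques, N m; "tool_pos": TCP position; "orientation": TCP orientation; "contact_force": force on the tool from outside, world axes, zero at the start; "torque": the same for the moment, N m; "finger_gap": finger opening in m.
Only numpy, scipy, OpenCV 4.12 (cv2) and the standard library are available. Lean on these libraries where they do the work, as an engineer would, in place of code of your own. Each camera call takes 0.05 s, during which the arm holds its last target.

TASK

Put the rebuilt transfer-case shifter on the bench into low range: with a fingertip or the outside of the fingers, push its black-knobbed lever along the long leg of the gate slot to the corner, then across the short leg until it is fully home at the end with the yellow paint mark, and leave it there. Only push the lever: do not take the knob between the fingers, and do not force it against its stops. Leave all the other things on the bench as they stand.

Things in the scene. Friction and masses are not known exactly. Their poses are not given: they have to be found in the camera images.
- shifter: Fixed cast-aluminium transfer-case shifter on a dark plate 240 x 190 x 12 mm. Origin: on the bench, straight below the lever's pivot ball (33 mm up). Own x: along the gate slot's long leg, towards the corner; own y: along the short leg, corner to marked end; z up. Housing and steel gate plate: x -55 to +55, y -36 to +62 mm, top at 118 mm. Lever, shaft 12 mm thick, stands through the slot.
- knob (a point): Centre of the black ball knob, 42 mm across, atop the lever, 190 mm from the pivot ball (205 to 223 mm above the bench); a 22 mm collar and the shaft below. In the shifter's frame: start x -45 to -11, y 0; stopped in the corner x +48 to +53, y 0; stopped at the marked end x +47 to +52, y +57 to +59 mm; across the slot it has up to 5 mm of play each way.
- gate_corner (a point): Point on the slot's centre line at the corner of the L, on the gate plate's upper face (118 mm up), 22 mm along x from the shifter's origin. The slot is 16 mm wide; its long leg runs 44 mm from here along the shifter's -x, its short leg 26 mm along +y (centre lines). Does not move.
- gate_end (a point): Point on the slot's centre line at the end of the short leg, 26 mm from the corner, on the gate plate's upper face; a yellow paint mark is on the plate just beyond. Does not move.
- fore_aft (a joint): Lean of the lever along the long leg, rad: -0.24 to -0.06 at the start, 0 upright, +0.25 to +0.29 when it stops at the corner. Friction holds the lever where it is left; 2 to 3 N at the knob moves it, and the slot's edges stop it rigidly.
- across (a joint): Lean of the lever along the short leg, rad: about 0 in the long leg, +0.30 to +0.32 when it stops at the marked end. The same friction and no spring: it stays where it is left.
- wrench: Loose: steel wrench 190 mm long, lying at the left; origin under its middle, x along it. Leave alone.
- grease_jar: Loose: white jar with a red cap, 68 mm in diameter, 62 mm tall, on the shifter's -y side; origin at the centre of its underside. Leave alone.
- bearing_ring: Loose: steel bearing ring, 72 mm outside, 44 mm inside, 16 mm high, on the shifter's +y side; origin at the centre of its underside. Leave alone.
- spray_can: Loose: green spray can with a white cap, 67 mm in diameter, 190 mm tall, standing at the right; origin at the centre of its underside. Leave alone.
- screwdriver: Loose: screwdriver with a yellow handle, 210 mm long, lying at the left; origin under its middle. Leave alone.
- mug: Loose: white mug 80 mm in diameter, 95 mm tall, standing at the right; origin at the centre of its underside. Leave alone.

How it is judged (in metres and radians):
On the way:
1. the lever has been pushed along the long leg to the corner and is not yet in the short leg (value of joint fore_aft above 0.22 rad and value of joint across below 0.1 rad), for 0.1 s.
At the end, for the whole second after the job is handed in: The lever stands at rest at the marked end of the short leg, within about 6 mm (at the knob) of its stop: joint across above 0.27 rad, fore_aft above 0.2 rad. All bystanders are within 15 mm of where they stood (value of joint across above 0.27 rad and value of joint fore_aft above 0.2 rad and velocity of joint across between -0.05 and 0.05 rad/s and velocity of joint fore_aft between -0.05 and 0.05 rad/s and distance of each of wrench, grease_jar, bearing_ring, spray_can, screwdriver, mug from where it was at the start of the episode below 0.015 m); the robot touches nothing.
It fails at once if a bystander was pushed, lifted or carried more than 15 mm (distance of any of wrench, grease_jar, bearing_ring, spray_can, screwdriver, mug from where it was at the start of the episode above 0.015 m).
It fails at once if the knob was taken between the fingers (grasp point within 24 mm of the knob's centre while the fingers press the lever with over 10 N) (distance between the grasp point and knob below 0.024 m and contact force between the fingers and shifter above 10 N).
It fails at once if the lever was forced: the fingers pressed the shifter with over 45 N (contact force between the fingers and shifter above 45 N).
It also fails if it takes over 48 s, if anything falls off the work surface, if the arm or the gripper's body presses on something with over 40 N, if the wrist force passes 120 N, or if a joint passes its speed limit or range.

## Working session

There is one attempt and no reset: what is moved stays moved. The work goes in short steps, each a Python script; the robot and the scene stay as the last script left them, time stands still between calls to the robot, and variables do not carry over. Pictures are saved under pics/ and viewed, and the job is handed in when it is done.

```bash
mkdir -p pics; python3 - <<'E'
from plant import env, vision
import cv2,numpy as np
for n in("scene","top"):
    p,d=vision.snapshot(n);cv2.imwrite(f"pics/{n}0.png",p);np.save(f"pics/{n}0.npy",d)
    m=vision.camera_model(n);print(n,{k:np.round(v,3).tolist() for k,v in m.items()})
s=env.get_state();print(s['time_s'],s['tool_pos'],s['orientation'],s['finger_gap'])
E
```

```text
scene {'fx': 415.758, 'fy': 415.758, 'cx': 260.914, 'cy': 188.342, 'R': [[0.663, 0.749, -0.012], [0.605, -0.545, -0.581], [-0.441, 0.377, -0.814]], 't': [-0.379, -0.227, 1.694]}
top {'fx': 458.909, 'fy': 458.909, 'cx': 250.969, 'cy': 186.925, 'R': [[0.015, -1.0, 0.021], [-0.997, -0.016, -0.078], [0.078, -0.019, -0.997]], 't': [-0.008, 0.543, 1.332]}
0.1 [0.18807119 0.48974199 0.19690352] [[-6.51934994e-04 -9.33483448e-01  3.58619892e-01]
 [-1.17101296e-03  3.58620435e-01  9.33482733e-01]
 [-9.99999102e-01  1.88621520e-04 -1.32691842e-03]] 0.08581864791318447
```

View pics/scene0.png

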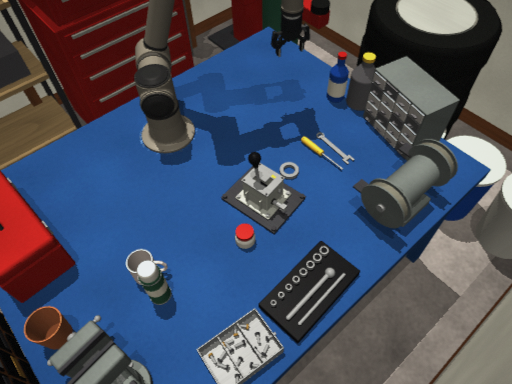

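View pics/top0.png

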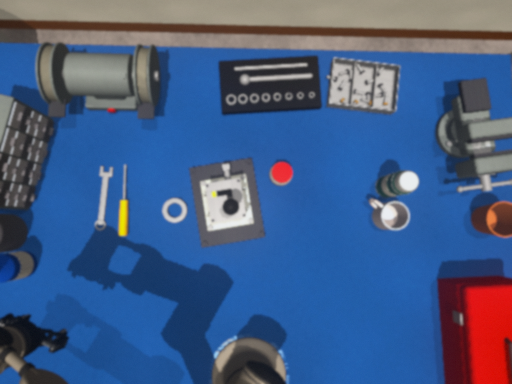

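```bash
python3 - <<'E'
import cv2
p=cv2.imread("pics/top0.png");cv2.imwrite("pics/topc.png",cv2.resize(p[110:260,180:360],None,fx=4,fy=4,interpolation=cv2.INTER_CUBIC))
E
```

```text
(no output)
```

View pics/topc.png

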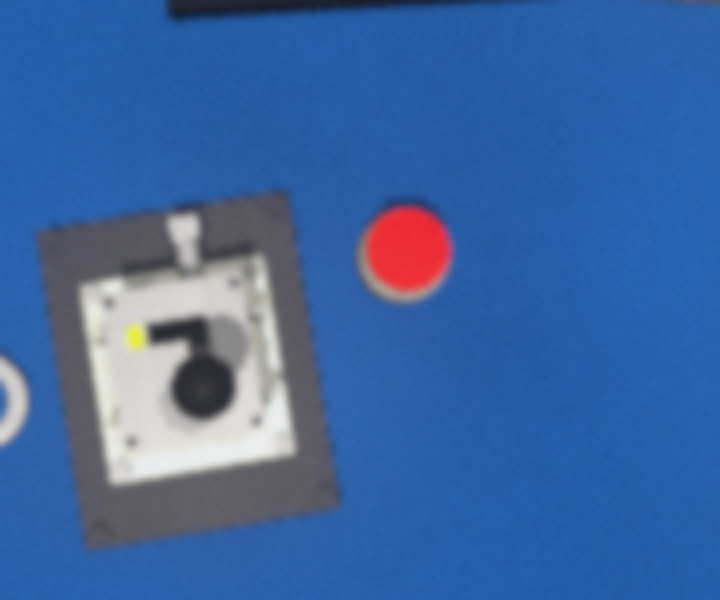

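```bash
cat >h.py <<'E'
import numpy as np
from plant import env,vision
def ray(n,u,v,z):
    m=vision.camera_model(n);R=np.array(m['R']);t=np.array(m['t'])
    c=-R.T@t; d=R.T@np.array([(u-m['cx'])/m['fx'],(v-m['cy'])/m['fy'],1])
    return c+d*(z-c[2])/d[2]
def proj(n,X):
    m=vision.camera_model(n);x=np.array(m['R'])@X+np.array(m['t'])
    return x[0]/x[2]*m['fx']+m['cx'],x[1]/x[2]*m['fy']+m['cy']
E
python3 - <<'E'
from h import *
c=lambda u,v,z:ray("top",180+(u-1.5)/4,110+(v-1.5)/4,z)
np.set_printoptions(precision=4,suppress=True)
P=[c(u,v,.012) for u,v in[(38,232),(288,192),(340,507),(88,548)]]
for i in range(4):
    e=P[(i+1)%4]-P[i];print(P[i],np.linalg.norm(e),np.degrees(np.arctan2(e[1],e[0])))
print("centre",np.mean(P,0))
G=[c(u,v,.118) for u,v in[(80,286),(263,255),(297,455),(112,487)]]
for i in range(4):
    e=G[(i+1)%4]-G[i];print(G[i],np.linalg.norm(e),np.degrees(np.arctan2(e[1],e[0])))
print("centre",np.mean(G,0))
print("slot corner",c(202,332,.118),"slot end edge",c(147,336,.118),"yellow",c(137,336,.118))
k=c(203,386,.215);print("knob",k,"depth cam")
d=np.load("pics/top0.npy");print(d[206,230],d[200:212:3,224:238:3])
E
```

```text
[0.5985 0.185  0.012 ] 0.18817263981773694 -79.82091944823043
[ 0.6317 -0.0002  0.012 ] 0.23684997392888757 -169.84327080251418
[ 0.3986 -0.042   0.012 ] 0.18735123007180485 100.00407968096248
[0.366  0.1425 0.012 ] 0.2362788495277985 10.356072827976623
centre [0.4987 0.0713 0.012 ]
[0.5493 0.143  0.118 ] 0.12687509926472904 -79.35404855567842
[0.5727 0.0184 0.118 ] 0.1386648240499129 -169.4902997410337
[ 0.4364 -0.0069  0.118 ] 0.12729809670421136 100.63362665377916
[0.4129 0.1182 0.118 ] 0.13863909264449606 10.334861410442038
centre [0.4928 0.0682 0.118 ]
slot corner [0.5192 0.0592 0.118 ] slot end edge [0.5158 0.0966 0.118 ] yellow [0.5157 0.1034 0.118 ]
knob [0.4789 0.0554 0.215 ] depth cam
1.1270926 [[1.1461 1.135  1.1319 1.1345 1.2528]
 [1.1334 1.1287 1.1258 1.1276 1.1363]
 [1.131  1.1314 1.1271 1.1259 1.1352]
 [1.1321 1.1292 1.1263 1.1314 1.1348]]
```

```bash
cat >>h.py <<'E'
a=np.radians(10.2);ex=np.array([np.cos(a),np.sin(a),0]);ey=np.array([-np.sin(a),np.cos(a),0]);ez=np.array([0,0,1.])
O=np.array([.500,.0583,0])
W=lambda x,y,z:O+x*ex+y*ey+z*ez
RX=np.c_[-ez,-ex,ey]      # jaw along shifter y
RY=np.c_[-ez,ey,ex]       # jaw along shifter x
S=lambda X:np.array([(X-O)@ex,(X-O)@ey,X[2]])
def st(tag=""):
    s=env.get_state();f=np.array(s['contact_force']);F=np.array([f@ex,f@ey,f[2]])
    print(tag,round(s['time_s'],2),np.round(S(np.array(s['tool_pos'])),4),"F",np.round(F,2),flush=True);return F
E
python3 - <<'E'
from h import *
import cv2
print(proj("top",W(.022,0,.118)),proj("top",W(.022,.026,.118)))
for R,p in((RX,W(-.1,0,.195)),(RX,W(.03,0,.195)),(RY,W(.05,-.09,.195)),(-RY@np.diag([-1,1,1]),W(.05,-.09,.195)),(RY,W(.05,.03,.195))):
    q=env.inverse_kinematics(p,R);print(None if q is None else np.round(q,1))
env.grasp(20)
s=env.get_state();print(s['finger_gap'])
env.move_linear(np.array(s['tool_pos'])+[0,0,.1],vel=.2)
env.move_ptp(W(-.1,0,.30),RX);st("up")
env.move_linear(W(-.1,0,.195),vel=.15);st("down")
p,d=vision.snapshot("top");cv2.imwrite("pics/top1.png",cv2.resize(p[110:260,180:360],None,fx=4,fy=4))
p,d=vision.snapshot("scene");cv2.imwrite("pics/scene1.png",cv2.resize(p[100:250,180:360],None,fx=4,fy=4))
E
```

```text
(np.float64(229.0312062096165), np.float64(191.69730871680292)) (np.float64(219.62162410610145), np.float64(193.22706237184383))
[  -5.1    6.9  104.8   -0.    68.4 -105.3]
[  -1.4   20.6   86.3   -0.    73.2 -101.6]
[ -9.9  24.   81.   -0.   75.  -20.1]
[ -9.9  24.   81.   -0.   75.  159.9]
[ 2.1 22.6 83.2 -0.  74.2 -8.1]
-6.70791500666586e-05
up 3.33 [-0.0999  0.0005  0.2998] F [0.45 0.15 0.04]
down 4.17 [-0.0994  0.      0.1956] F [-0.04 -0.28 -0.17]
```

View pics/top1.png

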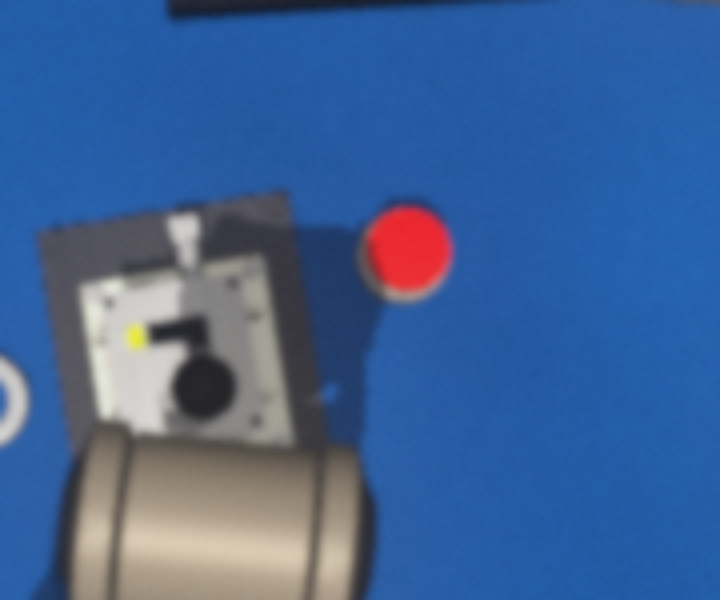

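View pics/scene1.png

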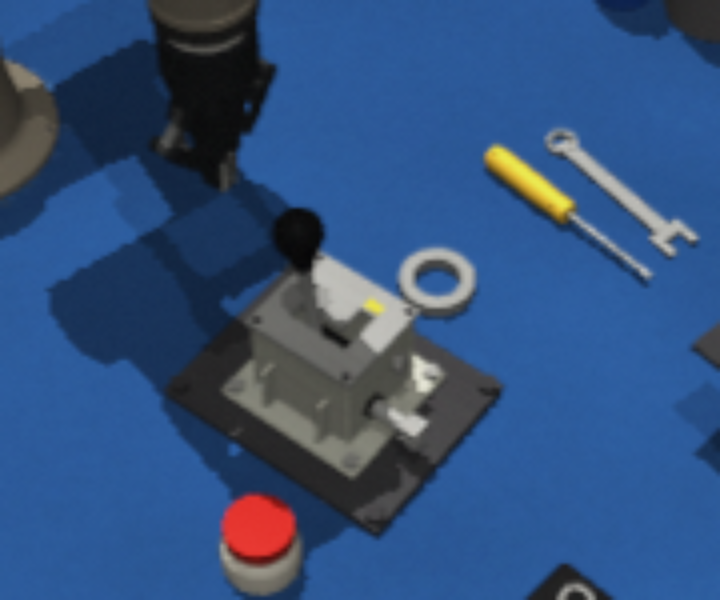

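The fingers stand clear behind the knob (scene crop: fingertips at 225,185, knob at 298,237). The projected slot corner and end agree with the picture. I'll push along the long leg now.

```bash
python3 - <<'E'
from h import *
import cv2
z=.195
st("free")
x=-.1
env.move_linear(W(-.06,0,z),vel=.1);st()
for x in np.arange(-.05,.0081,.01):
    env.move_linear(W(x,0,z),vel=.05);F=st(f"x{x:.3f}")
    if F[0]<-12:break
p,d=vision.snapshot("scene");cv2.imwrite("pics/scene2.png",cv2.resize(p[100:250,180:360],None,fx=4,fy=4))
E
```

```text
free 4.28 [-9.930e-02 -1.000e-04  1.959e-01] F [-0.    0.26  0.3 ]
 4.83 [-6.040e-02  1.000e-04  1.948e-01] F [ 0.45  0.57 -0.69]
x-0.050 5.17 [-0.05  -0.     0.195] F [-1.04 -0.04  0.81]
x-0.040 5.53 [-0.0397 -0.      0.1955] F [-2.32  1.08  4.17]
x-0.030 5.88 [-0.0298  0.      0.1952] F [-1.68  0.97  3.21]
x-0.020 6.22 [-0.0197  0.      0.1948] F [-0.73  0.95  2.78]
x-0.010 6.58 [-0.0097 -0.      0.1948] F [-1.61  0.38  2.02]
x0.000 6.92 [0.0003 0.     0.1948] F [-0.68  0.85  1.76]
```

View pics/scene2.png

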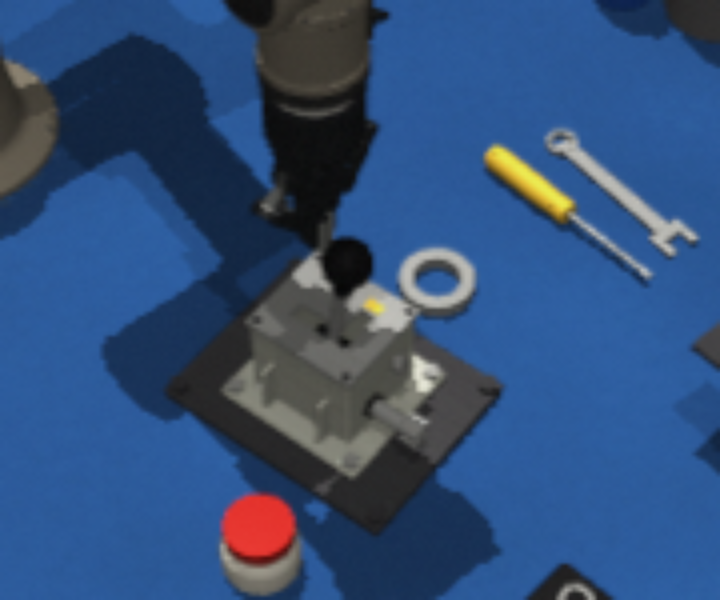

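```bash
python3 - <<'E'
from h import *
import cv2
z=.195
for x in list(np.arange(.004,.0121,.004))+list(np.arange(.013,.0281,.001)):
    env.move_linear(W(x,0,z),vel=.03);F=st(f"x{x:.3f}")
    if F[0]<-7:break
p,d=vision.snapshot("scene");cv2.imwrite("pics/scene3.png",cv2.resize(p[100:250,180:360],None,fx=4,fy=4))
E
```

```text
x0.004 7.26 [ 0.004  -0.      0.1948] F [-2.41  0.06  0.29]
x0.008 7.54 [ 0.0082 -0.      0.195 ] F [-1.49 -0.16  0.83]
x0.012 7.83 [ 1.22e-02 -1.00e-04  1.95e-01] F [-1.38 -1.09  0.96]
x0.013 8.07 [ 0.013 -0.     0.195] F [-1.33 -0.22 -0.55]
x0.014 8.32 [0.014 0.    0.195] F [-1.13  0.49  0.13]
x0.015 8.57 [ 0.0151 -0.      0.195 ] F [-0.97 -0.11  0.03]
x0.016 8.82 [ 0.0161 -0.      0.195 ] F [-1.53 -0.56  0.13]
x0.017 9.07 [ 0.0171 -0.      0.195 ] F [-2.44 -0.21  0.31]
x0.018 9.32 [ 0.0181 -0.      0.195 ] F [-2.08  0.7   0.93]
x0.019 9.57 [ 0.0191 -0.      0.195 ] F [-1.63  0.37 -0.22]
x0.020 9.82 [ 0.0201 -0.      0.195 ] F [-2.06  0.27  0.22]
x0.021 10.07 [ 0.0211 -0.      0.195 ] F [-1.58 -0.44  0.59]
x0.022 10.32 [ 0.0221 -0.      0.195 ] F [-2.1   0.53  0.47]
x0.023 10.57 [0.0231 0.     0.195 ] F [-1.78 -0.84 -0.29]
x0.024 10.82 [ 0.0241 -0.      0.195 ] F [-1.    0.5   0.87]
x0.025 11.07 [0.0251 0.     0.195 ] F [-1.49  0.49  0.51]
x0.026 11.32 [ 0.0261 -0.      0.195 ] F [-1.95 -0.39  0.65]
x0.027 11.57 [ 0.0271 -0.      0.195 ] F [-1.89 -0.22  1.41]
x0.028 11.82 [ 0.0281 -0.      0.195 ] F [-2.13 -0.63  0.68]
```

View pics/scene3.png

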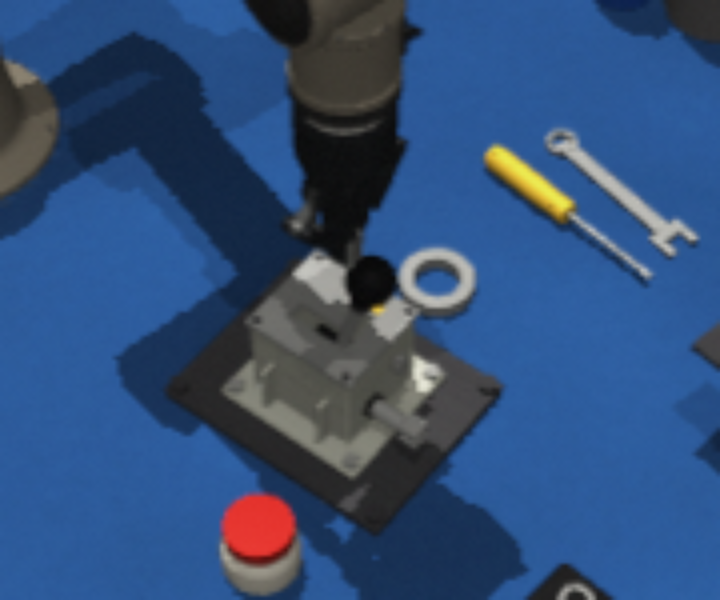

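```bash
python3 - <<'E'
from h import *
for n,(u,v) in dict(s0=(298,237),s2=(347,265),s3=(371,284)).items():
    print(n,[np.round(S(ray("scene",180+(u-1.5)/4,100+(v-1.5)/4,z)),4) for z in(.215,.222)])
for x,y in((.044,0),(.048,0),(.052,0),(.05,.005)):
    z=.033+np.sqrt(.19**2-x*x-y*y);u,v=proj("scene",W(x,y,z));print(x,y,z,(u-180)*4+1.5,(v-100)*4+1.5)
E
```

```text
s0 [array([-0.0218,  0.0033,  0.215 ]), array([-0.018 , -0.0011,  0.222 ])]
s2 [array([0.0267, 0.0047, 0.215 ]), array([0.0302, 0.0003, 0.222 ])]
s3 [array([0.0533, 0.0012, 0.215 ]), array([ 0.0565, -0.0032,  0.222 ])]
0.044 0 0.21783506160899235 360.73537893851926 276.99193316271726
0.048 0 0.21683688422076783 364.781571691482 280.2447154291366
0.052 0 0.21574572498419767 368.8307677913285 283.5739798780163
0.05 0.005 0.21623482201808694 370.6876989069385 277.9734886495893
```

```bash
python3 - <<'E'
from h import *
z=.195
for x in np.arange(.029,.0331,.001):
    env.move_linear(W(x,0,z),vel=.03);F=st(f"x{x:.3f}")
    if F[0]<-6:break
E
```

```text
x0.029 12.12 [ 0.0291 -0.      0.195 ] F [-2.32  0.17  1.24]
x0.030 12.38 [0.0299 0.     0.195 ] F [-4.21 -0.34 -0.09]
x0.031 12.62 [0.0307 0.     0.1949] F [-5.13 -0.46  0.93]
x0.032 12.88 [0.0312 0.     0.1948] F [-5.98 -0.39  0.86]
x0.033 13.12 [3.160e-02 1.000e-04 1.947e-01] F [-8.23 -0.21  2.4 ]
```

```bash
python3 - <<'E'
from h import *
import cv2
env.move_linear(W(-.01,0,.195),vel=.1);st("back")
p,d=vision.snapshot("top")
env.move_linear(W(-.03,0,.29),vel=.2)
env.move_linear(W(.05,-.08,.29),vel=.2)
env.move_linear(W(.05,-.08,.210),vel=.15);st("ready")
p,d=vision.snapshot("scene");cv2.imwrite("pics/scene4.png",cv2.resize(p[100:250,180:360],None,fx=4,fy=4))
p,d=vision.snapshot("top");cv2.imwrite("pics/top4.png",cv2.resize(p[110:260,180:360],None,fx=4,fy=4))
E
```

```text
back 13.71 [-9.000e-03 -1.000e-04  1.954e-01] F [ 0.25 -0.63  0.16]
ready 15.79 [ 0.0503 -0.0797  0.2112] F [0.38 0.17 0.09]
```

View pics/scene4.png

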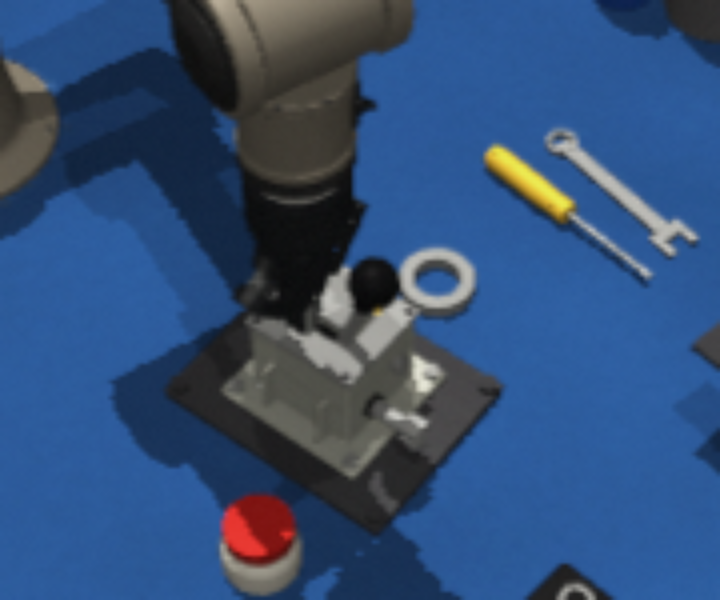

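View pics/top4.png

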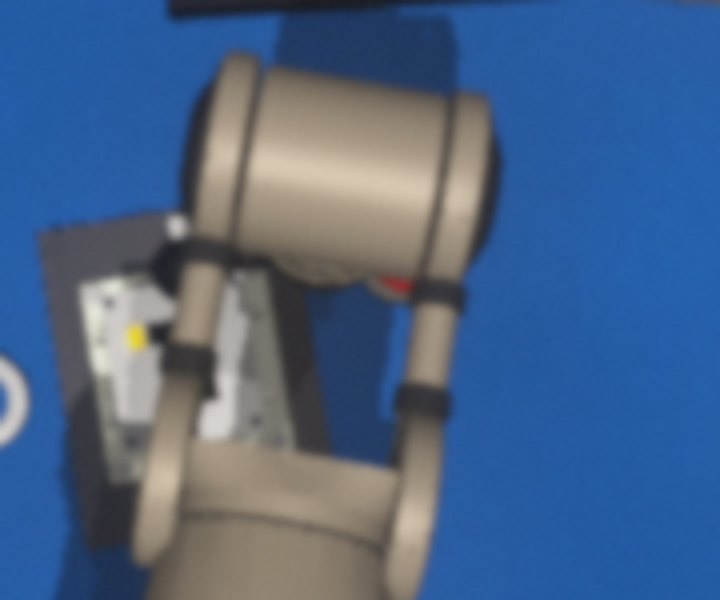

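Knob at about (373,285) in the scene crop, which puts it in the corner. The fingers are beside it on the -y side. I'll push across, with the tip following the knob's height.

```bash
python3 - <<'E'
from h import *
import cv2
def zt(y): # knob estimate y+.034
    k=np.clip(y+.032,0,.058); return .033+np.sqrt(.19**2-.05**2-k*k)-.006
env.move_linear(W(.051,-.05,zt(-.05)),vel=.1);st()
ok=1
for y in list(np.arange(-.042,.0101,.008)):
    env.move_linear(W(.051,y,zt(y)),vel=.05);F=st(f"y{y:.3f}")
    if F[1]<-7 or abs(F[0])>8: ok=0;break
p,d=vision.snapshot("scene");cv2.imwrite("pics/scene5.png",cv2.resize(p[100:250,180:360],None,fx=4,fy=4))
E
```

```text
16.34 [ 0.0511 -0.0496  0.2106] F [ 0.09 -0.22 -1.07]
y-0.042 16.65 [ 0.051  -0.0419  0.2103] F [ 0.23  0.55 -0.1 ]
y-0.034 16.96 [ 0.051  -0.0337  0.2103] F [-1.16 -0.23 -0.93]
y-0.026 17.27 [ 0.051  -0.0256  0.2102] F [0.99 0.04 0.86]
y-0.018 17.57 [ 0.051  -0.0177  0.2098] F [-0.14 -0.35  1.03]
y-0.010 17.88 [ 0.051  -0.0097  0.209 ] F [ 0.38  0.05 -0.96]
y-0.002 18.19 [ 0.051  -0.0017  0.2078] F [ 0.24 -0.32  0.17]
y0.006 18.51 [0.0509 0.0063 0.2062] F [ 0.72 -0.1  -0.2 ]
```

View pics/scene5.png

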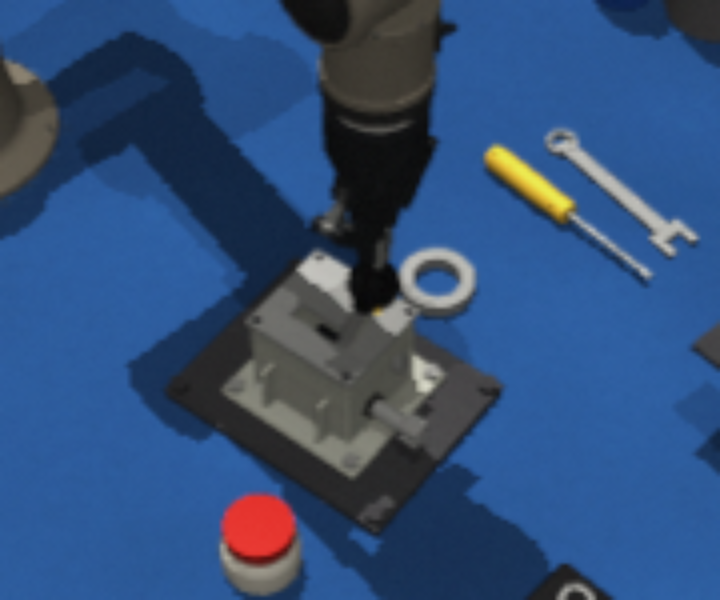

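```bash
python3 - <<'E'
from h import *
import cv2
np.set_printoptions(precision=4,suppress=True)
s=env.get_state();T=np.array(s['tool_pos']);print(T,np.array(s['orientation']),s['finger_gap'])
for q in(T,T+[0,0,.02],T+[0,0,.05]):
    u,v=proj("scene",q);print((u-180)*4+1.5,(v-100)*4+1.5)
p,d=vision.snapshot("scene");cv2.imwrite("pics/scene6.png",cv2.resize(p[135:195,240:320],None,fx=9,fy=9,interpolation=cv2.INTER_CUBIC))
# depth points -> shifter frame
m=vision.camera_model("scene");R=np.array(m['R']);t=np.array(m['t'])
for v in range(154,180,3):
  for u in (266,270,273,276,280):
    z=d[v,u];X=R.T@(np.array([(u-m['cx'])/m['fx']*z,(v-m['cy'])/m['fy']*z,z])-t);print((u,v),S(X),p[v,u],end=' ')
  print()
E
```

```text
[0.5491 0.0733 0.2063] [[ 0.     -0.9841 -0.1774]
 [-0.0001 -0.1774  0.9841]
 [-1.      0.     -0.0001]] 0.0004092284529419208
372.42351498636253 285.48485991699863
372.7042634305467 269.7000400081048
373.13887841854694 245.26421691663563
(266, 154) [ 0.0553 -0.0336  0.3293] [65 47 33] (270, 154) [ 0.0526 -0.011   0.3062] [13 12 10] (273, 154) [ 0.0646 -0.0124  0.3163] [17 16 16] (276, 154) [ 0.0672 -0.0012  0.3076] [15 14 13] (280, 154) [-0.0759  0.2231 -0.0057] [142  83  42] 
(266, 157) [ 0.06   -0.0396  0.3251] [32 31 30] (270, 157) [ 0.0536 -0.0122  0.2944] [17 15 14] (273, 157) [ 0.0611 -0.0074  0.2953] [14 14 13] (276, 157) [0.0588 0.0108 0.2763] [47 49 47] (280, 157) [-0.0617  0.2036  0.0048] [154  90  46] 
(266, 160) [ 0.0623 -0.0426  0.3162] [15 12 12] (270, 160) [ 0.0623 -0.0236  0.2979] [15 14 13] (273, 160) [ 0.0604 -0.0062  0.2797] [16 16 16] (276, 160) [0.0607 0.0086 0.2657] [43 44 44] (280, 160) [-0.0561  0.1965 -0.0024] [155  91  46] 
(266, 163) [-0.0896  0.1515 -0.0021] [65 37 19] (270, 163) [ 0.0502 -0.0074  0.2589] [15 14 14] (273, 163) [0.0559 0.0002 0.2559] [22 2
[... 612 characters left out ...]
0.0467  0.1132] [126 130 131] (270, 172) [ 0.0562 -0.015   0.2268] [13 12 13] (273, 172) [ 0.063  -0.0087  0.2258] [12 12 12] (276, 172) [ 0.0708 -0.0035  0.2266] [13 13 14] (280, 172) [-0.0118  0.1363  0.0184] [92 95 95] 
(266, 175) [0.0031 0.0327 0.1195] [158 162 163] (270, 175) [ 0.0576 -0.0166  0.2144] [11  9  9] (273, 175) [ 0.0663 -0.0127  0.2173] [ 9  9 10] (276, 175) [ 0.0728 -0.0059  0.2155] [11 10  9] (280, 175) [0.0382 0.0653 0.1139] [136 140 140] 
(266, 178) [0.0092 0.0249 0.1157] [76 78 78] (270, 178) [ 0.0503 -0.0069  0.1828] [37 37 36] (273, 178) [0.0283 0.0389 0.1165] [ 87 125 136] (276, 178) [0.0372 0.044  0.1184] [161 165 166] (280, 178) [0.0492 0.0503 0.1216] [157 162 163]
```

View pics/scene6.png

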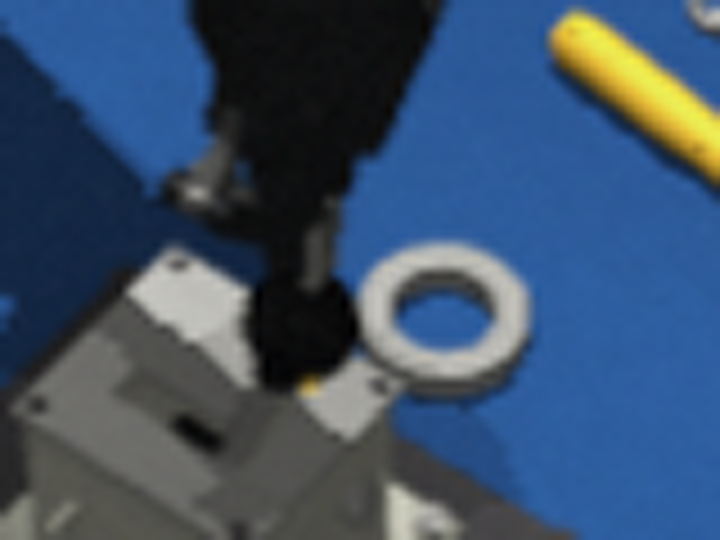

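```bash
python3 - <<'E'
from h import *
import cv2
for f,q in(("scene1",W(-.0994,0,.1956)),("scene4",W(.0503,-.0797,.2112)),("scene2",W(.0003,0,.1948))):
    p=cv2.imread(f"pics/{f}.png");
    for dz in(0,.02,.04):
        u,v=proj("scene",q+[0,0,dz]);c=(int((u-180)*4+1.5),int((v-100)*4+1.5));cv2.circle(p,c,3,(0,0,255) if dz==0 else (0,255,255),-1)
    c=(max(c[0],150),max(c[1],120))
    cv2.imwrite(f"pics/{f}m.png",cv2.resize(p[c[1]-70:c[1]+130,c[0]-130:c[0]+130],None,fx=2,fy=2))
cv2.imwrite("pics/mm.png",np.hstack([cv2.resize(cv2.imread(f"pics/scene{i}m.png"),(400,308)) for i in(1,4)]))
E
```

```text
(no output)
```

View pics/mm.png

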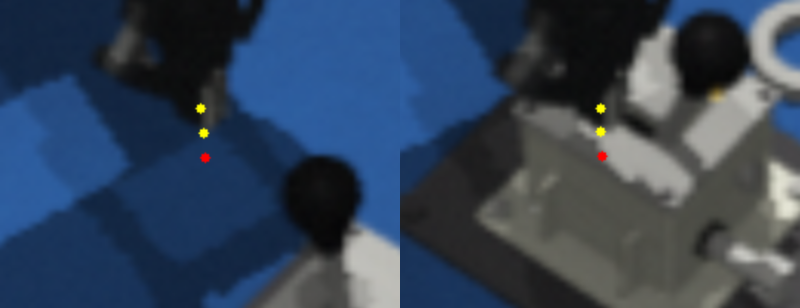

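View pics/scene2m.png

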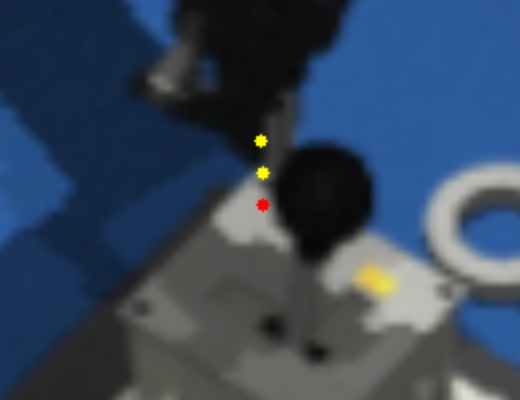

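The pictures disagree with the reported TCP: the real fingertips end about 23 mm above it. At this height they just passed over the knob, and no force was felt. I'll back off, go lower and push again.

```bash
python3 - <<'E'
from h import *
import cv2
env.move_linear(W(.051,.006,.225),vel=.1)
env.move_linear(W(.051,-.08,.225),vel=.2);st("back")
env.move_linear(W(.051,-.08,.182),vel=.1);st("low")
p,d=vision.snapshot("scene")
for dz in(0,.02,.024,.04):
    u,v=proj("scene",W(.051,-.08,.182+dz));p[int(v+.5),int(u+.5)]=(0,0,255) if dz==0 else(0,255,255)
cv2.imwrite("pics/scene7.png",cv2.resize(p[135:215,230:330],None,fx=7,fy=7,interpolation=cv2.INTER_NEAREST))
E
```

```text
back 19.52 [ 0.0507 -0.0796  0.2245] F [ 0.31 -0.07  0.68]
low 20.11 [ 0.0513 -0.0795  0.1824] F [ 0.14  0.29 -0.16]
```

View pics/scene7.png

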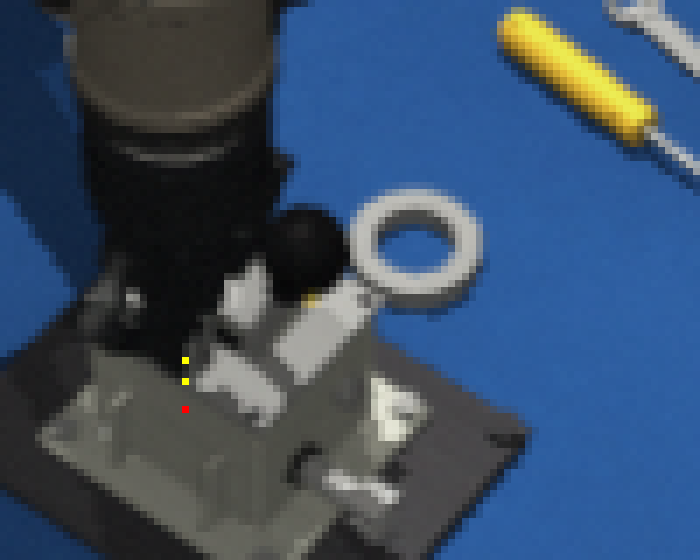

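```bash
python3 - <<'E'
from h import *
import cv2
def zt(y):
    k=np.clip(y+.035,0,.058); return .182-(k/.058)**2*.009
env.move_linear(W(.051,-.052,.182),vel=.1);st()
for y in np.arange(-.044,.0041,.008):
    env.move_linear(W(.051,y,zt(y)),vel=.05);F=st(f"y{y:.3f}")
    if F[1]<-6 or abs(F[0])>6: break
p,d=vision.snapshot("scene");cv2.imwrite("pics/scene8.png",cv2.resize(p[125:205,230:330],None,fx=7,fy=7))
E
```

```text
20.59 [ 0.0512 -0.0516  0.1824] F [ 0.69 -0.21 -0.44]
y-0.044 20.9 [ 0.051  -0.0439  0.182 ] F [-0.74 -0.39 -0.51]
y-0.036 21.21 [ 0.051  -0.0357  0.182 ] F [ 0.36 -0.29  0.43]
y-0.028 21.52 [ 0.0511 -0.0279  0.182 ] F [ 0.17 -0.81  0.75]
y-0.020 21.82 [ 0.0513 -0.0198  0.1819] F [ 0.21 -1.9   3.05]
y-0.012 22.13 [ 0.0509 -0.0117  0.1805] F [ 1.01 -1.82  1.86]
y-0.004 22.44 [ 0.0508 -0.0037  0.1792] F [ 0.25 -1.17  1.69]
y0.004 22.76 [0.0508 0.0045 0.1776] F [ 0.83 -1.01  1.3 ]
```

View pics/scene8.png

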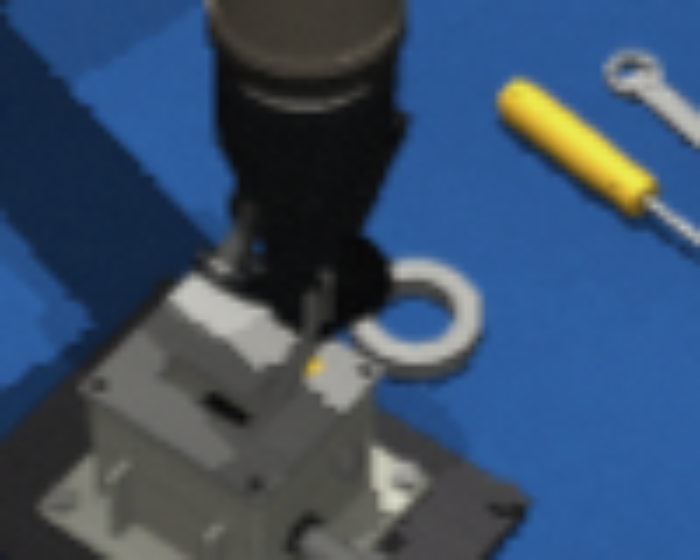

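```bash
python3 - <<'E'
from h import *
import cv2
for y in list(np.arange(.010,.0281,.006))+list(np.arange(.029,.0421,.001)):
    z=.1776-(min(y,.034)-.0045)/.03*.011
    env.move_linear(W(.051,y,z),vel=.04);F=st(f"y{y:.3f}")
    if F[1]<-5.5 or abs(F[0])>6: break
p,d=vision.snapshot("scene");cv2.imwrite("pics/scene9.png",cv2.resize(p[125:205,230:330],None,fx=7,fy=7))
E
```

```text
y0.010 23.12 [0.0509 0.0104 0.1754] F [-0.04 -2.21  0.82]
y0.016 23.43 [0.0509 0.0164 0.1732] F [-0.06 -0.95  1.48]
y0.022 23.73 [0.0509 0.0224 0.171 ] F [ 0.67 -0.78  1.87]
y0.028 24.04 [0.0512 0.0278 0.1693] F [-0.35 -3.67  3.64]
y0.029 24.29 [0.0513 0.0282 0.1691] F [-0.55 -5.43  5.71]
y0.030 24.54 [0.0514 0.0285 0.169 ] F [-0.74 -6.7   7.19]
```

View pics/scene9.png

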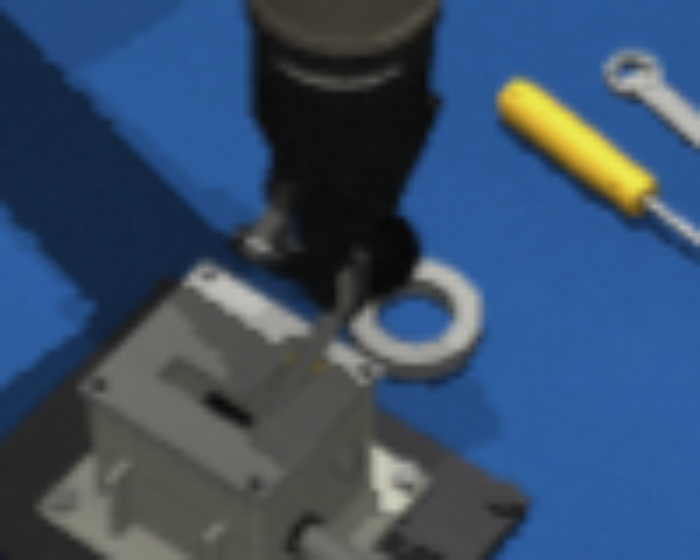

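```bash
python3 - <<'E'
from h import *
import cv2
env.move_linear(W(.05,-.06,.175),vel=.12);st("back")
p,d=vision.snapshot("scene");cv2.imwrite("pics/scene10.png",cv2.resize(p[125:205,230:330],None,fx=7,fy=7,interpolation=cv2.INTER_CUBIC))
for y,fa,ac in((.058,.27,.31),(.05,.27,.27)):
    z=.033+np.sqrt(.19**2-.05**2-y*y);u,v=proj("scene",W(.05,y,z));print(y,z,(u-230)*7+3,(v-125)*7+3)
m=vision.camera_model("scene");R=np.array(m['R']);t=np.array(m['t'])
pts=[]
for v in range(150,182):
  for u in range(270,300):
    z=d[v,u]
    if z<=0 or p[v,u].max()>45: continue
    X=S(R.T@(np.array([(u-m['cx'])/m['fx']*z,(v-m['cy'])/m['fy']*z,z])-t))
    if .185<X[2]<.24 and X[1]>.02: pts.append(X)
pts=np.array(pts);print(len(pts),np.round(pts.mean(0),4))
from scipy.optimize import least_squares
r=least_squares(lambda c:np.linalg.norm(pts-c,axis=1)-.021,pts.mean(0)-[-.005,0,.01],loss='soft_l1',f_scale=.003);print(np.round(r.x,4),np.sqrt(np.mean(r.fun**2)))
E
```

```text
back 25.49 [ 0.0498 -0.0593  0.1748] F [-0.1  -0.39 -0.36]
0.058 0.20688501948126525 369.0766280401589 252.4697268991706
0.05 0.20935192088548396 358.78484153778857 259.7877082674191
129 [0.0568 0.051  0.2149]
[0.0507 0.0588 0.2058] 0.0023093242385840112
```

View pics/scene10.png

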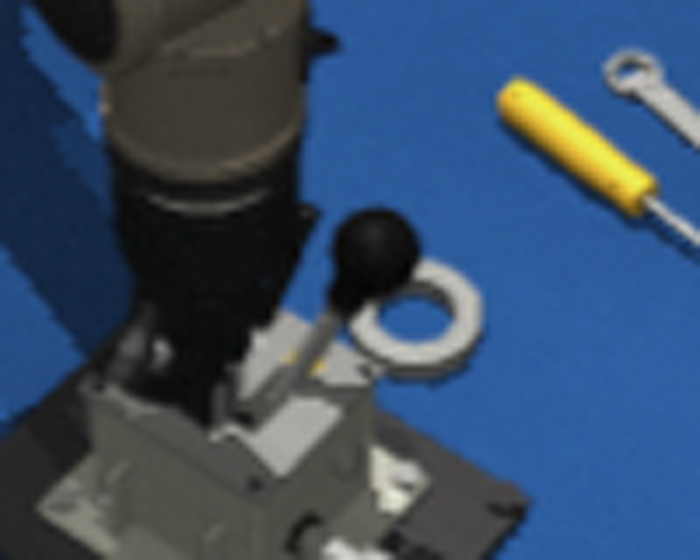

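The sphere fit puts the knob at (51, 59, 206) mm, which is the marked-end stop. I'll lift clear, check the bystanders and hand in.

```bash
python3 - <<'E'
from h import *
import cv2
env.move_linear(W(.03,-.08,.29),vel=.2)
env.move_linear(W(-.12,-.06,.32),vel=.2);st("clear")
p,d=vision.snapshot("scene");cv2.imwrite("pics/scene11.png",p)
cv2.imwrite("pics/diff.png",cv2.absdiff(p,cv2.imread("pics/scene0.png"))[90:320,100:370])
E
```

```text
clear 27.21 [-0.1194 -0.0601  0.3195] F [-0.49  0.98 -0.36]
```

View pics/scene11.png

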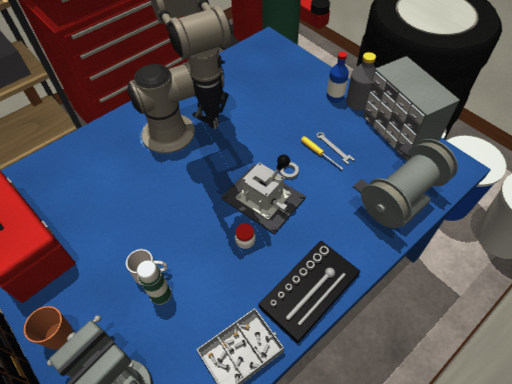

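View pics/diff.png

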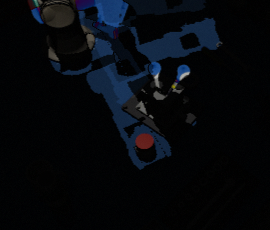

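The scene shows the knob at (284,161), leaning to the yellow-mark side. The bystanders have not moved; the difference picture shows only shadows, the arm and the lever.

```bash
python3 - <<'E'
from h import *
env.pause(.3);st();env.close_job()
E
```

```text
27.56 [-0.1197 -0.06    0.3197] F [-0.09 -0.15  0.43]
the job is handed in; nothing more can be done
```

The lever is in low range, and I handed the job in at about 27.6 s of the 48 s allowed; no verdict is reported. I pushed it with closed fingers along the long leg to the corner stop, then across the short leg to the stop at the yellow mark.

- **Lever position:** after I backed away, a depth fit put the knob at x 51, y 59, z 206 mm in the shifter's frame. That matches the marked-end stop.
- **Forces:** about 8 N along the push (8.6 N in all) at the corner, and about 7 N along the push plus 7 N upward (10 N in all) at the marked end. Both are well under 45 N. The 10 N knob-grasp limit was the closer one. At the corner the computed grasp point may have been within 24 mm of the knob, but the force there stayed below 10 N.
- **Bystanders:** the before and after scene pictures show no movement of the other objects, only changes from shadows, the arm and the lever.
- **What disagreed:** in the pictures the fingertips end about 22 mm above the reported tool point. My first push across therefore passed over the knob without touching it. I lowered the tool and pushed again.

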